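# Raise the easel tray to its third rung

### The job

Raise the table easel's tray from its lowest rung to the third rung: lift it along the mast past the rung until its pawl swings back, then lower it gently until the pawl sits on that rung. Then test the lock by pressing the tray straight down with 10 N, give or take 3, for half a second, and leave it there; do not shift the easel, which stands loose, or disturb anything else on the table.

Things in the scene. Friction and masses are not known exactly. Their poses are not given: they have to be found in the camera images.
- easel: Wooden table easel, standing loose on rubber feet, 1.8 kg: H base 264 mm wide, 270 long, 45 high; mast of two stiles (66 mm over both, 22 deep) with steel rungs between them. Origin under the base's middle, on the table; z up, y along the tray, front (tray side) to -x. The mast starts 30 mm above the origin and leans back 0.21 rad: the tray slides along (sin 0.21, 0, cos 0.21) of this frame. Mast top 420 mm above the table.
- clamp (a point): Front edge of the fixed wooden canvas clamp near the top of the mast, above the tray; 47 mm out in front of the mast's axis, 86 mm wide, about 360 mm above the table. Axes of the easel.
- tray (a joint): Height of the tray along the mast, m: 0 at the start, on the lowest (first) rung; 0.040 seated on the second, 0.080 on the third, 0.120 on the fourth; 0.17 is the top. Tray and pawl together weigh 0.4 to 0.65 kg, with about 1 N of sliding friction; it moves only along the mast and gives in no other direction.
- pull (a point): Centre of the wooden pull block in the middle of the tray's front lip, for lifting: 26 mm wide (y), 34 front to back, 26 high, sides flat and free. 89 mm in front of the stiles, 160 mm above the table at the start. Axes lean with the tray: x back, y along the tray, z up the mast. The lip (260 mm long) is right behind it, its top 14 mm above the pull's centre. Nothing but the low base lies below.
- pawl: Steel gravity pawl under the tray's middle: a nose 12 mm wide, 6 thick reaching back between the stiles from a pin 27 mm in front of the mast's axis, and a heavy tail. Origin at the pin. Nose level (rest): z axis tilts 0.21 rad from vertical. A rung met in rising pushes it down (tilt up to 1.2 rad); 10 to 15 mm above that rung's seat it clears and swings level by itself; lowered, it lands on that rung and holds.
- rungs: The five steel rungs between the stiles, round, 8 mm thick, 40 mm apart. Origin: middle of the third from the bottom; z up along the mast. Nose on rung is a stiff stop: a millimetre of further travel can mean 20 N, so it must be felt.
- tub_near: bystander: clear plastic bead tub, 124 x 100 x 50 mm, to the right of the easel; origin under its middle
- tub_far: bystander: the same kind of tub, further right
- bead_board: bystander: flat clear bead pegboard with a brown and green bead picture, 150 x 150 x 11 mm
- glue: bystander: white glue bottle, 44 mm across, 120 mm high, in front of the easel on its right
- brush_pot: bystander: white pot with brushes, 76 mm across, 220 mm high
- bead_jar: bystander: small jar, 56 mm across, 65 mm high, in front of the easel on its left
- canvas_panel: bystander: blank canvas panel lying flat, 200 x 150 x 16 mm

How it is judged:
On the way, in this order (a step that is already met when the one before it is completed fails the run):
1. the tray is above the third rung with the pawl swung back level (value of joint tray above 0.088 m and angle between pawl's own z axis and vertical below 0.3 rad), for 0.05 s.
2. the tray sits on the third rung and is pressed down, so that the rung carries more than 10.5 N (value of joint tray between 0.077 and 0.083 m and angle between pawl's own z axis and vertical below 0.3 rad and contact force between pawl and rungs above 10.5 N), for 0.3 s.
At the end, for the whole second after the job is handed in: The tray rests on the third rung (tray joint 0.077 to 0.083 m) with the pawl level (tilt under 0.30 rad) and carrying the tray's own weight (1 to 9 N on the rung), still, and let go (value of joint tray between 0.077 and 0.083 m and angle between pawl's own z axis and vertical below 0.3 rad and contact force between pawl and rungs between 1 and 9 N and velocity of joint tray between -0.01 and 0.01 m/s); the robot touches nothing.
It fails at once if the pawl is dropped or pushed onto a rung with more than 22 N (contact force between pawl and rungs above 22 N).
It fails at once if the easel is shifted by more than 8 mm or tipped (distance of easel from where it was at the start of the episode above 0.008 m or angle between easel's own z axis and vertical above 0.05 rad).
It fails at once if a bystander is moved by more than 15 mm (distance of any of tub_near, tub_far, bead_board, glue, brush_pot, bead_jar, canvas_panel from where it was at the start of the episode above 0.015 m).
It also fails if it takes over 58 s, if anything falls off the work surface, if the arm or the gripper's body presses on something with over 40 N, if the wrist force passes 120 N, or if a joint passes its speed limit or range.

### The arm

A 6-joint arm with a two-finger parallel gripper is mounted at the origin on the work surface. World frame = base frame: x ahead of the robot, y to its left, z up, the work surface at z = 0. Lengths are in m, angles in rad, forces in N, time in s.
With the tool pointing down it reaches from about 0.4 to 0.825 m from the base axis. Payload 7 kg.
Tool frame: the origin (TCP) lies between the finger pads; the fingertips stand 25 mm ahead of it and the grasp point (between the pads) lies 6 mm ahead of it; y points along the fingers, x is the direction in which the jaws open and shut, and the axes are right-handed (so a half turn about y gives the same grasp; the last joint's range is limited). The gripper opens to 85 mm and grips with 20 to 120 N. Pads are 22 mm wide; open, the fingers measure 114 mm over their backs; the gripper's body (76 mm by 85 mm) begins 54 mm behind the grasp point. The pads swing forward as they close: fully open they stand 13 mm farther back than shut.
Start: joints at [1.516, 0.359, 0.012, 0, -1.224, -0.288], TCP at [0.227, 0.636, 0.256] pointing down, gripper open.
Joint ranges: [-3.07, 3.07], [-1.43, 2.12], [-1.02, 1.25], [-3.03, 1.67], [-3.05, -0], [-3.03, 3.03]. Speed limits (rad/s): [2.39, 2.39, 3.01, 3.14, 3.14, 3.14].

### API

Orientations are given as [roll, pitch, yaw] about the fixed x, y, z axes, in that order (R = Rz(yaw) Ry(pitch) Rx(roll)).
In Python, from cell import state, read_camera, calibration, close_job gives the robot as it stands.
- The arm moves only by the tool arm_command, never from a script. Its argument "series" is a list of rows, each an object with "grip": the closure, from 0 (fully open) to 1 (shut); "xyz": the shift along the tool's x, y, z in units of 25 mm (1.0 is 25 mm), a list of three; "turn": the turn about the tool's y in units of 5 degrees (1.0 is 5 degrees). In form: [{"grip": grip, "xyz": [x, y, z], "turn": turn}, ...]. A call has 1 to 10 rows; each row shifts and turns the commanded pose from where the row before left it, along the tool's axes as they then stand; what a row does not reach is not made up. A row lasts 1/12 s, in which the tool goes at most 41.7 mm and 7.16 degrees, less where a joint would pass 70% of its speed; a pose out of reach is approached as far as the arm can. A call is refused whole if a number of a shift passes 1 or a number of a turn 1, either way. A call with a gripper value outside its range is refused whole. The fingers move at their own pace and stop on an object; the grip force is fixed at half the most. Time passes only in rows, so rows that do not move let the fingers close. It gives the time, the measured TCP pose, the force and the opening at its end, in the units of the state.
- state(): the state, without advancing time (a new reading comes with each control period).
- read_camera(name): name is "side" or "top" or "wrist"; returns (picture, depth): 400x640x3 uint8, blue, green, red; 400x640 float32, m along the optical axis (not along the pixel's ray), 0 where there is no reading.
- calibration(name): a dict with "fx", "fy", "cx", "cy" (pixels), "rvec" (rotation vector, rad) and "tvec" (3), from world to camera coordinates, as OpenCV has them. Camera axes: x right, y down, z forward; pixel columns grow to the right and rows downward; lengths in m; the calibration is good to about 2 mm. A picture is of the moment at which its call begins: read the wrist's pose just before it. calibration takes no time and is no camera call; for the wrist camera it gives the pose at the moment of the call.
- close_job(): hands the job in, once; it reports no verdict.
The state is a dict: "t": time; "joint_positions": joint angles; "dq": joint speeds; "effort": joint torques, N m; "tcp_pos": TCP position; "eef_rot": TCP orientation; "ft_force": force on the tool from outside, world axes, zero at the start; "torque": the same for the moment, N m; "gripper_width": finger opening in m.
Only numpy, scipy, OpenCV 4.12 (cv2) and the standard library are available. Lean on these libraries where they do the work, as an engineer would, in place of code of your own. Each camera call takes 0.05 s, during which the arm holds its last target. There are 200 camera calls.

## Working session

There is one attempt and no reset: what is moved stays moved. The work goes in short steps, Python scripts to look and compute and a tool call to move; the robot and the scene stay as the last step left them, time stands still between calls to the robot, and variables do not carry over. Pictures are saved under pics/ and viewed, about 8 in all and at most 12, crops included, and the job is handed in when it is done.

Besides the shell and the picture viewer there is one more tool, called after "Call:" as a command line: name --argument value ..., lists and objects as JSON in quotes. arm_command: Moves the arm, as the interface text tells. Its arguments: {"type":"object","properties":{"series":{"type":"array","items":{"type":"object","properties":{"grip":{"type":"number"},"xyz":{"type":"array","items":{"type":"number"}},"turn":{"type":"number"}}}}},"required":["series"]}

```bash
ls; mkdir -p pics
python3 - <<'E'
from cell import *
import cv2
print(state())
for n in ("side","top"):
    im,d=read_camera(n); cv2.imwrite(f"pics/{n}0.png",im); 
    import numpy as np; np.save(f"pics/{n}0.npy",d); print(n,calibration(n))
E
```

```text
pics
{'t': 0.0, 'joint_positions': array([ 1.51608794e+00,  3.59382128e-01,  1.10305713e-02, -3.72070798e-04,
       -1.22411218e+00, -2.88121464e-01]), 'dq': array([-0.00012801,  0.00016584, -0.00012517, -0.00014793, -0.00015378,
        0.00091962]), 'effort': array([ 1.19522043e-03, -5.83318019e+01,  2.93419164e+01,  6.93681479e+00,
       -5.91541728e-03, -2.57653841e-05]), 'tcp_pos': array([0.22675522, 0.63528103, 0.25535047]), 'eef_rot': array([-1.57065783e+00, -1.69807479e-03, -1.91375301e+00]), 'ft_force': array([ 0.45091237, -0.47538234, -0.31667059]), 'torque': array([ 0.00511233, -0.00889637,  0.02082175]), 'gripper_width': 0.08539952486659495}
side {'fx': 385.97901512968673, 'fy': 385.97901512968673, 'cx': 328.1718165592432, 'cy': 197.79252353654692, 'rvec': array([ 2.22462538, -0.98311551,  0.36744601]), 'tvec': array([-0.49733135,  0.35201843,  1.00850478])}
top {'fx': 448.51868405130796, 'fy': 448.51868405130796, 'cx': 320.2585980854775, 'cy': 198.6464982935155, 'rvec': array([ 2.04458691, -2.17478681,  0.23943883]), 'tvec': array([-0.13215442,  0.5945003 ,  1.25644652])}
```

View pics/side0.png

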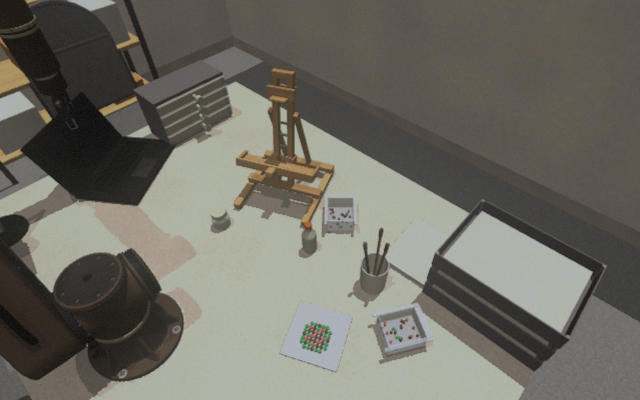

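View pics/top0.png

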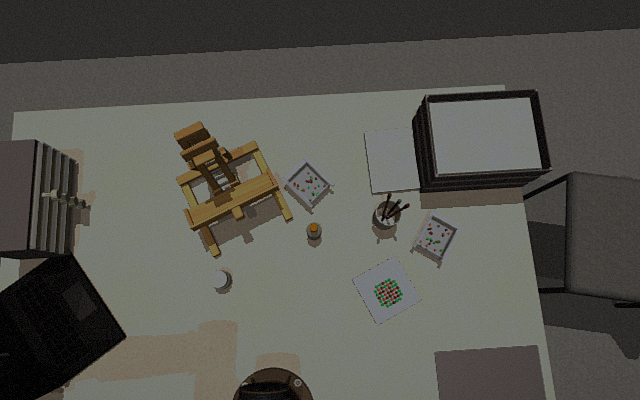

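The side view shows the easel around (285,150) with its tray at (285,170). The top view has the tray lip from (190,222) to (280,185), with the pull in front near (238,212). Next I'll crop the top view enlarged and get 3D points from the wood mask.

```bash
cat > h.py <<'E'
import numpy as np, cv2
from cell import *
def w2c(n,cal=None):
    c=cal or calibration(n); R,_=cv2.Rodrigues(np.array(c["rvec"])); return c,R,np.array(c["tvec"])
def cloud(n,d,cal=None):
    c,R,t=w2c(n,cal); v,u=np.mgrid[0:400,0:640]
    P=np.stack([(u-c["cx"])*d/c["fx"],(v-c["cy"])*d/c["fy"],d],-1)
    return (P-t)@R
def proj(n,X,cal=None):
    c,R,t=w2c(n,cal); p=np.atleast_2d(X)@R.T+t
    return np.c_[c["fx"]*p[:,0]/p[:,2]+c["cx"],c["fy"]*p[:,1]/p[:,2]+c["cy"]]
E
python3 - <<'E'
from h import *
im=cv2.imread("pics/top0.png"); d=np.load("pics/top0.npy"); W=cloud("top",d)
cv2.imwrite("pics/topc.png",cv2.resize(im[110:265,160:350],None,fx=4,fy=3.8,interpolation=2))
hsv=cv2.cvtColor(im,cv2.COLOR_BGR2HSV)
m=(hsv[...,0]>8)&(hsv[...,0]<28)&(hsv[...,1]>90)&(d>0); m[:,:165]=0;m[:,300:]=0;m[:115]=0;m[260:]=0
P=W[m]; print(len(P), P.min(0),P.max(0))
for a,b in [(0,.03),(.03,.06),(.06,.14),(.14,.2),(.2,.3),(.3,.345),(.345,.38),(.38,.45)]:
    q=P[(P[:,2]>a)&(P[:,2]<b)]
    if len(q)>5: print(a,b,len(q),q.mean(0).round(3),"rect",cv2.minAreaRect(q[:,:2].astype(np.float32)*1000))
for u,v in [(190,222),(278,184),(236,211),(238,208),(235,203),(213,253),(290,220)]: print(u,v,W[v,u].round(3))
for n,X in [("table",(0.5,-.1,0))]: print(proj("top",X))
E
```

```text
5649 [ 0.44039027 -0.10307219 -0.00517631] [0.83283209 0.283797   0.42239244]
0 0.03 783 [0.589 0.088 0.024] rect ((681.385498046875, 103.2783203125), (401.1054992675781, 347.44427490234375), 23.562532424926758)
0.03 0.06 661 [0.706 0.131 0.042] rect ((626.16064453125, 72.49351501464844), (265.52252197265625, 303.6126708984375), 24.27455711364746)
0.06 0.14 52 [0.641 0.084 0.128] rect ((613.514892578125, 85.64500427246094), (134.90231323242188, 206.364990234375), 59.28779602050781)
0.14 0.2 2457 [0.58  0.078 0.155] rect ((600.3470458984375, 89.34444427490234), (176.138916015625, 264.25335693359375), 32.80094528198242)
0.2 0.3 403 [0.644 0.101 0.256] rect ((649.0265502929688, 104.97535705566406), (45.99373245239258, 97.3136215209961), 24.97540283203125)
0.3 0.345 66 [0.658 0.103 0.311] rect ((664.3322143554688, 112.02105712890625), (33.492958068847656, 96.40145111083984), 19.530473709106445)
0.345 0.38 673 [0.65  0.107 0.364] rect ((653.6971435546875, 108.60322570800781), (66.4981918334961, 83.11637878417969), 28.99687385559082)
0.38 0.45 507 [0.673 0.116 0.407] rect ((671.4544677734375, 114.50772094726562), (42.23740768432617, 81.22998046875), 23.458250045776367)
190 222 [0.521 0.187 0.162]
278 184 [ 0.655 -0.041 -0.001]
236 211 [0.542 0.061 0.171]
238 208 [0.55  0.056 0.168]
235 203 [0.568 0.067 0.152]
213 253 [0.45  0.158 0.022]
290 220 [ 0.54  -0.073 -0.007]
[[299.46860907 231.88001656]]
```

View pics/topc.png

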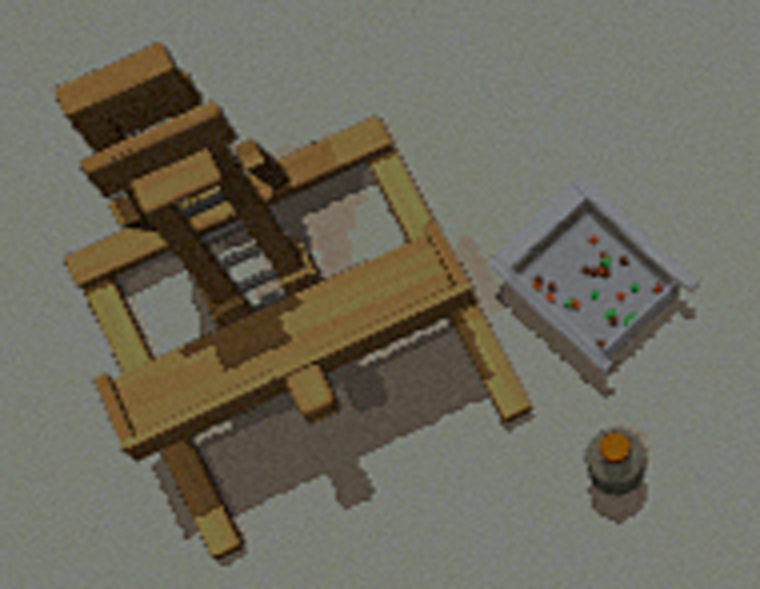

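The crop shows the pull at about (312,390), which is full-image px (238,213) near (0.54, 0.06, 0.17). The easel is yawed about 24°, and the area in front of the pull is free. I'll rise a little first and then cross towards a hover in front of it.

Call:
arm_command --series '[{"grip": 0, "xyz": [0, -1, 0], "turn": 0}, {"grip": 0, "xyz": [0, -1, 0], "turn": 0}, {"grip": 0, "xyz": [0, -1, 0], "turn": 0}, {"grip": 0, "xyz": [0.5, 0, 0.5], "turn": 0}, {"grip": 0, "xyz": [0.95, 0, 1], "turn": 0}, {"grip": 0, "xyz": [0.95, 0, 1], "turn": 0}, {"grip": 0, "xyz": [0.95, 0, 1], "turn": 0}, {"grip": 0, "xyz": [0.95, 0, 1], "turn": 0}, {"grip": 0, "xyz": [0.95, 0, 1], "turn": 0}, {"grip": 0, "xyz": [0.95, 0, 1], "turn": 0}]'

```text
t: 0.93
tcp_pos: [0.3282, 0.4333, 0.331]
eef_rot: [-1.571, -0.0, -1.913]
ft_force: [1.2, -0.4, 0.1]
gripper_width: 0.0857
```

Call:
arm_command --series '[{"grip": 0, "xyz": [0.95, 0, 1], "turn": -0.9}, {"grip": 0, "xyz": [0, 0, 0], "turn": -0.9}, {"grip": 0, "xyz": [0, 0, 0], "turn": -1}, {"grip": 0, "xyz": [0, 0, 0], "turn": -1}, {"grip": 0, "xyz": [0, 0, 0], "turn": -1}, {"grip": 0, "xyz": [0, 0, 0], "turn": -1}, {"grip": 0, "xyz": [0, 0, 0], "turn": -1}, {"grip": 0, "xyz": [0, 0, 0], "turn": -1}, {"grip": 0, "xyz": [0, 0, 0], "turn": -1}, {"grip": 0, "xyz": [0, 0, 0], "turn": 0}]'

```text
t: 1.77
tcp_pos: [0.3433, 0.4041, 0.3309]
eef_rot: [-1.571, -0.0, -1.142]
ft_force: [0.3, 0.2, -0.4]
gripper_width: 0.0854
```

Call:
arm_command --series '[{"grip": 0, "xyz": [1, 0, 0.05], "turn": 0}, {"grip": 0, "xyz": [1, 0, 0.05], "turn": 0}, {"grip": 0, "xyz": [1, 0, 0.05], "turn": 0}, {"grip": 0, "xyz": [1, 0, 0.05], "turn": 0}, {"grip": 0, "xyz": [1, 0, 0.05], "turn": 0}, {"grip": 0, "xyz": [1, 0, 0.05], "turn": 0}, {"grip": 0, "xyz": [1, 0, 0.05], "turn": 0}, {"grip": 0, "xyz": [1, 0, 0.05], "turn": 0}, {"grip": 0, "xyz": [1, 0, 0.05], "turn": 0}, {"grip": 0, "xyz": [1, 0, 0.05], "turn": 0}]'

```text
t: 2.6
tcp_pos: [0.4581, 0.1805, 0.3312]
eef_rot: [-1.571, 0.0, -1.149]
ft_force: [0.6, 0.2, -0.8]
gripper_width: 0.0854
```

Call:
arm_command --series '[{"grip": 0, "xyz": [1, 0, 0], "turn": 0}, {"grip": 0, "xyz": [1, 0, 0], "turn": 0}, {"grip": 0, "xyz": [1, 0, 0], "turn": 0}, {"grip": 0, "xyz": [1, 0, 0], "turn": 0}, {"grip": 0, "xyz": [1, 0, 0], "turn": 0}, {"grip": 0, "xyz": [0.8, 0, 0], "turn": 0}, {"grip": 0, "xyz": [0, 0, 0], "turn": 0}, {"grip": 0, "xyz": [0, 0, 0], "turn": 0}]'

```text
t: 3.27
tcp_pos: [0.5178, 0.0488, 0.3309]
eef_rot: [-1.572, 0.0, -1.15]
ft_force: [0.3, 0.6, -0.0]
gripper_width: 0.0855
```

Run:
```python
from h import *
s=state(); print(s['tcp_pos'],s['eef_rot'],s['ft_force'])
im,d=read_camera("wrist"); cv2.imwrite("pics/w1.png",im); np.save("pics/w1.npy",d); c=calibration("wrist"); print(c)
import pickle; pickle.dump(c,open("pics/w1.pkl","wb"))
```

```text
[0.51775794 0.04875318 0.33085794] [-1.57168760e+00  1.26512568e-04 -1.15033028e+00] [ 0.32867255  0.61497071 -0.03791545]
{'fx': 279.0535210465019, 'fy': 279.0535210465019, 'cx': 323.7635475288656, 'cy': 196.4296461975655, 'rvec': array([-2.41549923,  1.56602733,  0.23631791]), 'tvec': array([-0.16757409,  0.40926483,  0.59832802])}
```

View pics/w1.png

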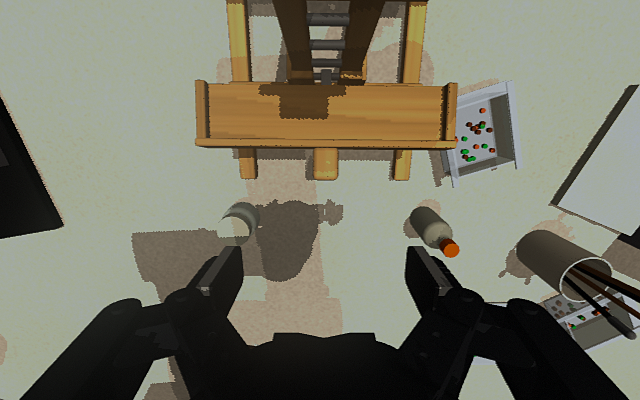

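The wrist view shows the lip front edge level along row 148 (columns 197 to 458). The pull is at columns 314–338, rows 149–178, and the fingers are at columns 240 and 408. I'll measure these with depth.

Run:
```python
from h import *
import pickle
c=pickle.load(open("pics/w1.pkl","rb")); im=cv2.imread("pics/w1.png"); d=np.load("pics/w1.npy"); W=cloud("wrist",d,c)
hsv=cv2.cvtColor(im,cv2.COLOR_BGR2HSV)
m=(hsv[...,0]>8)&(hsv[...,0]<28)&(hsv[...,1]>90)&(W[...,2]>.11)
def fit(uv):
    vx,vy,x0,y0=cv2.fitLine(np.array(uv,np.float32),cv2.DIST_HUBER,0,.01,.01).ravel(); return vx,vy,x0,y0
for v in range(146,184,3):
    us=np.where(m[v,290:370])[0]+290
    if len(us): print(v,us.min(),us.max(),W[v,us.min()+2].round(3),W[v,us.max()-2].round(3),W[v,(us.min()+us.max())//2].round(4))
# lip front edge: last masked row per column
E_=[]
for u in list(range(210,305))+list(range(348,445)):
    v=np.where(m[110:170,u])[0].max()+110; E_.append((u,v,*W[v-2,u]))
E_=np.array(E_); a=np.polyfit(E_[:,2],E_[:,3],1); print("lip z",np.median(E_[:,4]),"dir",np.arctan2(1,-a[0]),np.degrees(np.arctan(-1/a[0])), E_[0],E_[-1])
r=[]
for lo,hi in((.155,.2),):
    for v in range(90,150):
        us=np.where(m[v])[0]; r.append((v,us.min(),us.max()))
print(r[::12])
```

```text
146 290 369 [0.543 0.094 0.172] [0.573 0.026 0.172] [0.5581 0.0606 0.1726]
149 314 369 [0.55  0.071 0.171] [0.569 0.021 0.149] [0.5577 0.0456 0.1462]
152 313 337 [0.547 0.071 0.172] [0.555 0.053 0.171] [0.551  0.0617 0.1714]
155 313 337 [0.544 0.07  0.171] [0.552 0.051 0.171] [0.5484 0.0606 0.1725]
158 313 337 [0.542 0.068 0.173] [0.55  0.05  0.173] [0.5458 0.0594 0.1735]
161 313 337 [0.539 0.067 0.173] [0.547 0.049 0.174] [0.5432 0.0582 0.1743]
164 313 337 [0.537 0.066 0.175] [0.544 0.048 0.174] [0.5407 0.0571 0.1759]
167 313 337 [0.534 0.065 0.174] [0.542 0.047 0.175] [0.5378 0.0558 0.1748]
170 313 337 [0.531 0.064 0.176] [0.539 0.045 0.175] [0.5351 0.0546 0.1757]
173 313 337 [0.528 0.063 0.175] [0.536 0.044 0.175] [0.5325 0.0535 0.1766]
176 313 337 [0.525 0.061 0.176] [0.534 0.043 0.176] [0.5298 0.0523 0.1772]
179 316 334 [0.524 0.057 0.174] [0.53  0.044 0.176] [0.5267 0.0509 0.1757]
lip z 0.1710472481289828 dir 0.42209475185303663 24.184247835800782 [2.10000000e+02 1.47000000e+02 5.10686203e-01 1.68548326e-01
 1.70786467e-01] [ 4.44000000e+02  1.49000000e+02  6.03617760e-01 -4.37972722e-02
  1.71856316e-01]
[(90, np.int64(195), np.int64(456)), (102, np.int64(196), np.int64(456)), (114, np.int64(196), np.int64(455)), (126, np.int64(196), np.int64(454)), (138, np.int64(196), np.int64(454))]
```

Run:
```python
from h import *
import pickle
c=pickle.load(open("pics/w1.pkl","rb")); R,_=cv2.Rodrigues(c["rvec"]); C=-R.T@c["tvec"]; s=state()
T=np.array(s['tcp_pos']); from scipy.spatial.transform import Rotation as Ro
Q=Ro.from_euler('xyz',s['eef_rot']).as_matrix(); print(C, "cam in tool",Q.T@(C-T),"axis",Q.T@R[2], "joints",s['joint_positions'])
# clamp points (high) in tool coords from top view
d=np.load("pics/top0.npy"); W=cloud("top",d)[115:265,165:300].reshape(-1,3); 
for a,b in((.33,.385),(.385,.45)):
    P=(W[(W[:,2]>a)&(W[:,2]<b)]-T)@Q; print(a,len(P),np.percentile(P,[1,50,99],axis=0).round(3))
```

```text
[0.58706972 0.07956973 0.45010332] cam in tool [ 0.00089131 -0.11917722  0.07569021] axis [ 8.67497857e-04  9.55133390e-01 -2.96174704e-01] joints [ 4.72767702e-01  5.94086514e-02 -2.02464069e-01 -2.33817768e-04
 -1.30954429e+00  1.52005922e+00]
0.33 792 [[-0.039 -0.053  0.117]
 [ 0.002 -0.032  0.145]
 [ 0.044 -0.014  0.18 ]]
0.385 459 [[-0.029 -0.09   0.161]
 [ 0.003 -0.084  0.169]
 [ 0.036 -0.056  0.188]]
```

The wrist camera sits 76 mm on the easel side of the tool, so when lifted it would come too close to the clamp. I'll turn the tool half round, which is the same grasp with the camera in front and leaves joint 6 at about -1.62.

Call:
arm_command --series '[{"grip": 0, "turn": 1, "xyz": [0, 0, 0]}, {"grip": 0, "turn": 1, "xyz": [0, 0, 0]}, {"grip": 0, "turn": 1, "xyz": [0, 0, 0]}, {"grip": 0, "turn": 1, "xyz": [0, 0, 0]}, {"grip": 0, "turn": 1, "xyz": [0, 0, 0]}, {"grip": 0, "turn": 1, "xyz": [0, 0, 0]}, {"grip": 0, "turn": 1, "xyz": [0, 0, 0]}, {"grip": 0, "turn": 1, "xyz": [0, 0, 0]}, {"grip": 0, "turn": 1, "xyz": [0, 0, 0]}, {"grip": 0, "turn": 1, "xyz": [0, 0, 0]}]'

```text
t: 4.15
tcp_pos: [0.5173, 0.0506, 0.3314]
eef_rot: [-1.571, 0.0, -2.023]
ft_force: [0.1, -0.1, 0.1]
gripper_width: 0.0851
```

Call:
arm_command --series '[{"grip": 0, "turn": 1, "xyz": [0, 0, 0]}, {"grip": 0, "turn": 1, "xyz": [0, 0, 0]}, {"grip": 0, "turn": 1, "xyz": [0, 0, 0]}, {"grip": 0, "turn": 1, "xyz": [0, 0, 0]}, {"grip": 0, "turn": 1, "xyz": [0, 0, 0]}, {"grip": 0, "turn": 1, "xyz": [0, 0, 0]}, {"grip": 0, "turn": 1, "xyz": [0, 0, 0]}, {"grip": 0, "turn": 1, "xyz": [0, 0, 0]}, {"grip": 0, "turn": 1, "xyz": [0, 0, 0]}, {"grip": 0, "turn": 1, "xyz": [0, 0, 0]}]'

```text
t: 4.98
tcp_pos: [0.5173, 0.0506, 0.3313]
eef_rot: [-1.571, 0.0, -2.895]
ft_force: [-0.1, 0.1, 0.1]
gripper_width: 0.0855
```

Call:
arm_command --series '[{"grip": 0, "turn": 1, "xyz": [0, 0, 0]}, {"grip": 0, "turn": 1, "xyz": [0, 0, 0]}, {"grip": 0, "turn": 1, "xyz": [0, 0, 0]}, {"grip": 0, "turn": 1, "xyz": [0, 0, 0]}, {"grip": 0, "turn": 1, "xyz": [0, 0, 0]}, {"grip": 0, "turn": 1, "xyz": [0, 0, 0]}, {"grip": 0, "turn": 1, "xyz": [0, 0, 0]}, {"grip": 0, "turn": 1, "xyz": [0, 0, 0]}, {"grip": 0, "turn": 1, "xyz": [0, 0, 0]}, {"grip": 0, "turn": 1, "xyz": [0, 0, 0]}]'

```text
t: 5.82
tcp_pos: [0.5173, 0.0506, 0.3313]
eef_rot: [-1.571, -0.0, 2.515]
ft_force: [0.0, 0.0, 0.1]
gripper_width: 0.0851
```

Call:
arm_command --series '[{"grip": 0, "turn": 1, "xyz": [0, 0, 0]}, {"grip": 0, "turn": 1, "xyz": [0, 0, 0]}, {"grip": 0, "turn": 1, "xyz": [0, 0, 0]}, {"grip": 0, "turn": 1, "xyz": [0, 0, 0]}, {"grip": 0, "turn": 1, "xyz": [0, 0, 0]}, {"grip": 0, "turn": 1, "xyz": [0, 0, 0]}, {"grip": 0, "turn": 0, "xyz": [0, 0, 0]}, {"grip": 0, "turn": 0, "xyz": [0, 0, 0]}]'

```text
t: 6.48
tcp_pos: [0.5174, 0.0504, 0.3313]
eef_rot: [-1.571, -0.0, 1.999]
ft_force: [0.3, 0.4, 0.0]
gripper_width: 0.0852
```

Call:
arm_command --series '[{"grip": 0, "turn": 0.08, "xyz": [-0.12, 0, -0.68]}, {"grip": 0, "turn": 0, "xyz": [0, 1, 0]}, {"grip": 0, "turn": 0, "xyz": [0, 1, 0]}, {"grip": 0, "turn": 0, "xyz": [0, 1, 0]}, {"grip": 0, "turn": 0, "xyz": [0, 0.6, 0]}, {"grip": 0, "turn": 0, "xyz": [0, 0, 0]}, {"grip": 0, "turn": 0, "xyz": [0, 0, 0]}, {"grip": 0, "turn": 0, "xyz": [0, 0, 0]}]'

```text
t: 7.15
tcp_pos: [0.5351, 0.0543, 0.2426]
eef_rot: [-1.572, 0.0, 1.991]
ft_force: [-0.0, 0.0, 0.4]
gripper_width: 0.0853
```

Run:
```python
from h import *
s=state(); print(s['tcp_pos'],s['eef_rot'],s['ft_force'])
c=calibration("wrist");im,d=read_camera("wrist"); cv2.imwrite("pics/w2.png",im); W=cloud("wrist",d,c)
hsv=cv2.cvtColor(im,cv2.COLOR_BGR2HSV)
m=(hsv[...,0]>8)&(hsv[...,0]<28)&(hsv[...,1]>90)&(W[...,2]>.11)&(d>0)
from scipy.spatial.transform import Rotation as Ro
Q=Ro.from_euler('xyz',s['eef_rot']).as_matrix(); L=(W-s['tcp_pos'])@Q
for v in range(150,400,12):
    us=np.where(m[v,200:440])[0]+200
    if len(us)>5: u=(us.min()+us.max())//2; print(v,us.min(),us.max(),L[v,us.min()+2].round(4),L[v,us.max()-2].round(4),W[v,u].round(4))
```

```text
[0.53511483 0.05431008 0.24264107] [-1.57242972e+00  4.82705023e-04  1.99058614e+00] [-0.01792951  0.02513395  0.40186185]
198 309 340 [-0.0108  0.0796  0.0128] [0.0095 0.0813 0.0122] [0.5239 0.0481 0.1636]
210 307 342 [-0.0117  0.0672  0.0078] [0.0102 0.0669 0.0078] [0.5282 0.05   0.1767]
222 307 341 [-0.012   0.0681 -0.0018] [ 0.0098  0.069  -0.0022] [0.5368 0.0538 0.1758]
234 200 439 [-0.0986  0.0846 -0.0189] [ 0.0904  0.0878 -0.0205] [0.5485 0.055  0.1722]
246 200 439 [-0.0934  0.0712 -0.0226] [ 0.0848  0.0725 -0.0234] [0.5581 0.0592 0.171 ]
258 200 439 [-0.1055  0.0929 -0.0452] [0.0538 0.0014 0.0069] [0.578  0.0675 0.1512]
270 204 423 [-0.0547 -0.0079  0.0062] [ 0.0414 -0.0119  0.0086] [0.593  0.0682 0.1475]
282 213 429 [-0.0436 -0.0251  0.0116] [ 0.0414 -0.0198  0.0079] [0.6025 0.0801 0.1455]
294 211 415 [-0.0439 -0.0275  0.0078] [ 0.0414 -0.0058 -0.0082] [7.184e-01 1.161e-01 4.000e-04]
306 209 419 [-0.0455 -0.0271  0.002 ] [ 0.0416 -0.0118 -0.0102] [0.6291 0.0847 0.145 ]
318 211 365 [-0.0336 -0.0515  0.0173] [ 0.0342  0.0905 -0.1052] [0.6353 0.0638 0.1639]
330 213 412 [-0.0312 -0.0564  0.0175] [ 0.1188  0.1981 -0.2184] [0.7428 0.1269 0.0443]
342 214 376 [-0.0297 -0.0599  0.0169] [ 0.0136 -0.0536  0.0106] [0.5294 0.0413 0.296 ]
354 238 377 [-0.0224 -0.0633  0.0164] [ 0.0134 -0.0569  0.0097] [0.5267 0.0444 0.3014]
366 223 341 [-0.025  -0.0668  0.0164] [ 0.003  -0.0618  0.0107] [0.5306 0.0389 0.304 ]
```

View pics/w2.png

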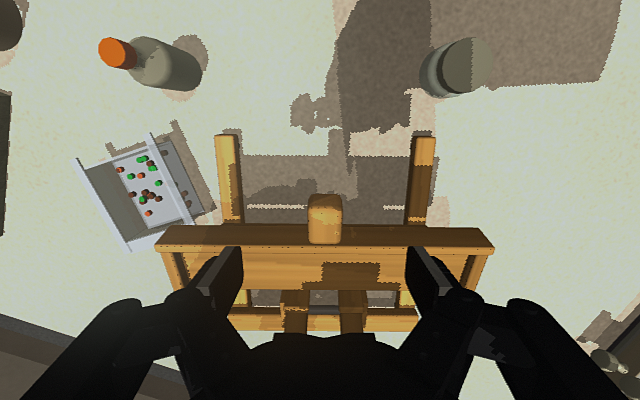

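The second wrist view has the pull at columns 307–342 (centre 324.5), midway between the fingers at columns 243 and 407. The fingers will clear the lip, so I'll descend.

Call:
arm_command --series '[{"grip": 0, "turn": 0, "xyz": [0, 0.6, -0.06]}, {"grip": 0, "turn": 0, "xyz": [0, 0.6, 0]}, {"grip": 0, "turn": 0, "xyz": [0, 0.6, 0]}, {"grip": 0, "turn": 0, "xyz": [0, 0.4, 0]}, {"grip": 0, "turn": 0, "xyz": [0, 0.4, 0]}, {"grip": 0, "turn": 0, "xyz": [0, 0.2, 0]}, {"grip": 0, "turn": 0, "xyz": [0, 0.1, 0]}, {"grip": 0, "turn": 0, "xyz": [0, 0, 0]}, {"grip": 0, "turn": 0, "xyz": [0, 0, 0]}]'

```text
t: 7.95
tcp_pos: [0.5362, 0.0547, 0.1693]
eef_rot: [-1.572, 0.0, 1.989]
ft_force: [0.0, -0.7, 1.0]
gripper_width: 0.0856
```

Call:
arm_command --series '[{"grip": 0.3, "turn": 0, "xyz": [0, 0, 0]}, {"grip": 0.5, "turn": 0, "xyz": [0, 0, 0]}, {"grip": 0.55, "turn": 0, "xyz": [0, 0, 0]}, {"grip": 0.58, "turn": 0, "xyz": [0, 0, 0]}, {"grip": 0.6, "turn": 0, "xyz": [0, 0, 0]}, {"grip": 0.6, "turn": 0, "xyz": [0, 0, 0]}]'

```text
t: 8.45
tcp_pos: [0.5358, 0.0545, 0.1689]
eef_rot: [-1.571, 0.0, 1.989]
ft_force: [0.5, -0.0, -0.1]
gripper_width: 0.0336
```

Opening is 34 mm with 4 mm free on each side and no contact yet. I'll close slowly and feel for it.

Call:
arm_command --series '[{"grip": 0.63, "turn": 0, "xyz": [0, 0, 0]}, {"grip": 0.66, "turn": 0, "xyz": [0, 0, 0]}, {"grip": 0.66, "turn": 0, "xyz": [0, 0, 0]}]'

```text
t: 8.7
tcp_pos: [0.5358, 0.0545, 0.1688]
eef_rot: [-1.571, 0.0, 1.989]
ft_force: [0.4, -0.3, 0.2]
gripper_width: 0.0288
```

Call:
arm_command --series '[{"grip": 0.675, "turn": 0, "xyz": [0, 0, 0]}, {"grip": 0.675, "turn": 0, "xyz": [0, 0, 0]}]'

```text
t: 8.87
tcp_pos: [0.5358, 0.0545, 0.1688]
eef_rot: [-1.571, 0.0, 1.989]
ft_force: [1.1, -0.0, 0.1]
gripper_width: 0.0279
```

Call:
arm_command --series '[{"grip": 0.69, "turn": 0, "xyz": [0, 0, 0]}, {"grip": 0.69, "turn": 0, "xyz": [0, 0, 0]}]'

```text
t: 9.03
tcp_pos: [0.5357, 0.0548, 0.1688]
eef_rot: [-1.571, -0.0, 1.989]
ft_force: [-1.5, 2.9, 2.3]
gripper_width: 0.0262
```

Call:
arm_command --series '[{"grip": 0.71, "turn": 0, "xyz": [0.01, 0, 0]}, {"grip": 0.75, "turn": 0, "xyz": [0, 0, 0]}, {"grip": 0.8, "turn": 0, "xyz": [0, 0, 0]}, {"grip": 0.8, "turn": 0, "xyz": [0, 0, 0]}]'

```text
t: 9.37
tcp_pos: [0.5356, 0.055, 0.1689]
eef_rot: [-1.571, -0.0, 1.989]
ft_force: [-3.5, 4.2, 4.3]
gripper_width: 0.025
```

Call:
arm_command --series '[{"grip": 0.8, "turn": 0, "xyz": [0.02, -0.08, -0.017]}, {"grip": 0.8, "turn": 0, "xyz": [0, -0.08, -0.017]}, {"grip": 0.8, "turn": 0, "xyz": [0, -0.08, -0.017]}, {"grip": 0.8, "turn": 0, "xyz": [0, 0, 0]}]'

```text
t: 9.7
tcp_pos: [0.5367, 0.0555, 0.1747]
eef_rot: [-1.57, 0.0, 1.989]
ft_force: [0.8, -0.5, -5.7]
gripper_width: 0.0251
```

Call:
arm_command --series '[{"grip": 0.8, "turn": 0, "xyz": [0, -0.16, -0.034]}, {"grip": 0.8, "turn": 0, "xyz": [0, -0.16, -0.034]}, {"grip": 0.8, "turn": 0, "xyz": [0, -0.16, -0.034]}, {"grip": 0.8, "turn": 0, "xyz": [0, -0.16, -0.034]}, {"grip": 0.8, "turn": 0, "xyz": [0, -0.16, -0.034]}, {"grip": 0.8, "turn": 0, "xyz": [0, -0.16, -0.034]}, {"grip": 0.8, "turn": 0, "xyz": [0, -0.16, -0.034]}, {"grip": 0.8, "turn": 0, "xyz": [0, -0.16, -0.034]}]'

```text
t: 10.37
tcp_pos: [0.543, 0.0583, 0.2073]
eef_rot: [-1.571, 0.0, 1.989]
ft_force: [4.3, -2.6, -8.2]
gripper_width: 0.0252
```

Call:
arm_command --series '[{"grip": 0.8, "turn": 0, "xyz": [0, -0.16, -0.034]}, {"grip": 0.8, "turn": 0, "xyz": [0, -0.16, -0.034]}, {"grip": 0.8, "turn": 0, "xyz": [0, 0, 0]}]'

```text
t: 10.62
tcp_pos: [0.5447, 0.0591, 0.2158]
eef_rot: [-1.571, 0.0, 1.989]
ft_force: [2.2, -4.5, -4.6]
gripper_width: 0.0251
```

Call:
arm_command --series '[{"grip": 0.8, "turn": 0, "xyz": [-0.01, -0.16, -0.034]}, {"grip": 0.8, "turn": 0, "xyz": [-0.01, -0.16, -0.034]}, {"grip": 0.8, "turn": 0, "xyz": [0, -0.16, -0.034]}, {"grip": 0.8, "turn": 0, "xyz": [0, -0.16, -0.034]}, {"grip": 0.8, "turn": 0, "xyz": [0, -0.16, -0.034]}, {"grip": 0.8, "turn": 0, "xyz": [0, -0.16, -0.034]}, {"grip": 0.8, "turn": 0, "xyz": [0, 0, 0]}]'

```text
t: 11.2
tcp_pos: [0.5493, 0.0611, 0.2397]
eef_rot: [-1.571, -0.0, 1.989]
ft_force: [-0.5, 0.7, -4.8]
gripper_width: 0.0252
```

Call:
arm_command --series '[{"grip": 0.8, "turn": 0, "xyz": [0, -0.16, -0.034]}, {"grip": 0.8, "turn": 0, "xyz": [0, -0.16, -0.034]}, {"grip": 0.8, "turn": 0, "xyz": [0, -0.16, -0.034]}, {"grip": 0.8, "turn": 0, "xyz": [0, -0.16, -0.034]}, {"grip": 0.8, "turn": 0, "xyz": [0, -0.16, -0.034]}, {"grip": 0.8, "turn": 0, "xyz": [0, -0.08, -0.017]}, {"grip": 0.8, "turn": 0, "xyz": [0, 0, 0]}, {"grip": 0.8, "turn": 0, "xyz": [0, 0, 0]}]'

```text
t: 11.87
tcp_pos: [0.5535, 0.0629, 0.2611]
eef_rot: [-1.571, -0.0, 1.989]
ft_force: [-1.6, 2.6, -5.2]
gripper_width: 0.0253
```

Run:
```python
from h import *
s=state(); print(s['tcp_pos'],s['ft_force'])
im,d=read_camera("side"); im0=cv2.imread("pics/side0.png")
cv2.imwrite("pics/s2.png",cv2.resize(np.hstack([im0[60:230,220:350],im[60:230,220:350]]),None,fx=3,fy=3,interpolation=2))
```

```text
[0.55349569 0.06285558 0.26106233] [-1.56416397  2.63269852 -5.18182682]
```

View pics/s2.png

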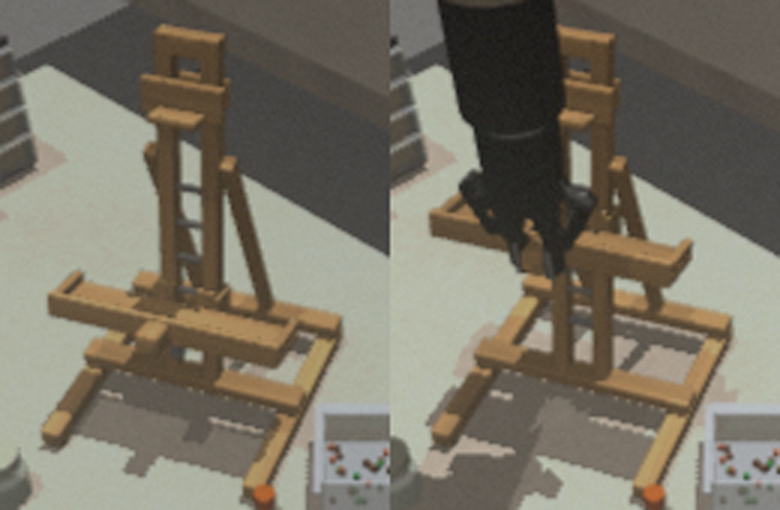

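The side view shows the tray lifted and the easel unmoved, with its feet at the same pixels. The tray is at about 0.094, so I'll go a little higher (to about 0.099) so the pawl surely swings back. The fourth rung isn't met until about 0.106.

Call:
arm_command --series '[{"grip": 0.8, "turn": 0, "xyz": [0, -0.08, -0.017]}, {"grip": 0.8, "turn": 0, "xyz": [0.005, -0.08, -0.017]}, {"grip": 0.8, "turn": 0, "xyz": [0, -0.04, -0.008]}, {"grip": 0.8, "turn": 0, "xyz": [0, 0, 0]}, {"grip": 0.8, "turn": 0, "xyz": [0, 0, 0]}, {"grip": 0.8, "turn": 0, "xyz": [0, 0, 0]}]'

```text
t: 12.42
tcp_pos: [0.5544, 0.0633, 0.2659]
eef_rot: [-1.571, -0.0, 1.989]
ft_force: [-1.7, 1.9, -3.9]
gripper_width: 0.0252
```

Call:
arm_command --series '[{"grip": 0.8, "turn": 0, "xyz": [0, 0.06, 0.0128]}, {"grip": 0.8, "turn": 0, "xyz": [0, 0.06, 0.0128]}, {"grip": 0.8, "turn": 0, "xyz": [0, 0.06, 0.0128]}, {"grip": 0.8, "turn": 0, "xyz": [0, 0.06, 0.0128]}, {"grip": 0.8, "turn": 0, "xyz": [0, 0.06, 0.0128]}, {"grip": 0.8, "turn": 0, "xyz": [0, 0.06, 0.0128]}, {"grip": 0.8, "turn": 0, "xyz": [0, 0.06, 0.0128]}, {"grip": 0.8, "turn": 0, "xyz": [0, 0.06, 0.0128]}, {"grip": 0.8, "turn": 0, "xyz": [0, 0.05, 0.0106]}, {"grip": 0.8, "turn": 0, "xyz": [0, 0, 0]}]'

```text
t: 13.25
tcp_pos: [0.5518, 0.0621, 0.2522]
eef_rot: [-1.57, -0.0, 1.989]
ft_force: [-0.7, 2.7, -7.3]
gripper_width: 0.0248
```

Call:
arm_command --series '[{"grip": 0.8, "turn": 0, "xyz": [0, 0.015, 0.003]}, {"grip": 0.8, "turn": 0, "xyz": [0, 0.015, 0.003]}, {"grip": 0.8, "turn": 0, "xyz": [0, 0.015, 0.003]}, {"grip": 0.8, "turn": 0, "xyz": [0, 0, 0]}]'

```text
t: 13.58
tcp_pos: [0.5516, 0.062, 0.2514]
eef_rot: [-1.571, -0.0, 1.989]
ft_force: [-2.5, 1.9, -5.4]
gripper_width: 0.0249
```

Call:
arm_command --series '[{"grip": 0.8, "turn": 0, "xyz": [0, 0.02, 0.0043]}, {"grip": 0.8, "turn": 0, "xyz": [0, 0.02, 0.0043]}, {"grip": 0.8, "turn": 0, "xyz": [0, 0.02, 0.0043]}, {"grip": 0.8, "turn": 0, "xyz": [0, 0, 0]}]'

```text
t: 13.92
tcp_pos: [0.5513, 0.0618, 0.2498]
eef_rot: [-1.571, -0.0, 1.989]
ft_force: [-2.6, 2.2, -5.6]
gripper_width: 0.025
```

Call:
arm_command --series '[{"grip": 0.8, "turn": 0, "xyz": [0, 0.015, 0.003]}, {"grip": 0.8, "turn": 0, "xyz": [0, 0.015, 0.003]}, {"grip": 0.8, "turn": 0, "xyz": [0, 0, 0]}]'

```text
t: 14.17
tcp_pos: [0.5512, 0.0618, 0.249]
eef_rot: [-1.571, -0.0, 1.989]
ft_force: [-3.8, 3.5, -4.8]
gripper_width: 0.0253
```

Call:
arm_command --series '[{"grip": 0.8, "turn": 0, "xyz": [0.01, 0.012, 0.0025]}, {"grip": 0.8, "turn": 0, "xyz": [0, 0.012, 0.0025]}, {"grip": 0.8, "turn": 0, "xyz": [0, 0, 0]}]'

```text
t: 14.42
tcp_pos: [0.5511, 0.0618, 0.2486]
eef_rot: [-1.571, 0.0, 1.989]
ft_force: [-1.8, 1.7, -5.0]
gripper_width: 0.025
```

Call:
arm_command --series '[{"grip": 0.8, "turn": 0, "xyz": [0, 0.01, 0.002]}, {"grip": 0.8, "turn": 0, "xyz": [0, 0.01, 0.002]}, {"grip": 0.8, "turn": 0, "xyz": [0, 0, 0]}]'

```text
t: 14.67
tcp_pos: [0.551, 0.0618, 0.2481]
eef_rot: [-1.571, 0.0, 1.989]
ft_force: [-2.9, 0.7, -4.1]
gripper_width: 0.0252
```

Call:
arm_command --series '[{"grip": 0.8, "turn": 0, "xyz": [0, 0.01, 0.003]}, {"grip": 0.8, "turn": 0, "xyz": [0, 0.01, 0.003]}, {"grip": 0.8, "turn": 0, "xyz": [0, 0, 0]}]'

```text
t: 14.92
tcp_pos: [0.5509, 0.0617, 0.2476]
eef_rot: [-1.571, 0.0, 1.989]
ft_force: [-2.0, -1.4, -4.6]
gripper_width: 0.0254
```

Call:
arm_command --series '[{"grip": 0.8, "turn": 0, "xyz": [0, 0.008, 0.002]}, {"grip": 0.8, "turn": 0, "xyz": [0, 0, 0]}, {"grip": 0.8, "turn": 0, "xyz": [0, 0, 0]}]'

```text
t: 15.17
tcp_pos: [0.5508, 0.0617, 0.2475]
eef_rot: [-1.571, 0.0, 1.989]
ft_force: [-2.1, -0.8, -3.0]
gripper_width: 0.0252
```

Call:
arm_command --series '[{"grip": 0.8, "turn": 0, "xyz": [0, 0.008, 0.002]}, {"grip": 0.8, "turn": 0, "xyz": [0, 0, 0]}, {"grip": 0.8, "turn": 0, "xyz": [0, 0, 0]}]'

```text
t: 15.42
tcp_pos: [0.5508, 0.0617, 0.2474]
eef_rot: [-1.571, 0.0, 1.989]
ft_force: [-2.5, -1.7, -0.7]
gripper_width: 0.0254
```

Call:
arm_command --series '[{"grip": 0.8, "turn": 0, "xyz": [0, 0.008, 0.002]}, {"grip": 0.8, "turn": 0, "xyz": [0, 0, 0]}, {"grip": 0.8, "turn": 0, "xyz": [0, 0, 0]}]'

```text
t: 15.67
tcp_pos: [0.5508, 0.0617, 0.2473]
eef_rot: [-1.571, 0.0, 1.989]
ft_force: [-2.3, -1.3, 1.6]
gripper_width: 0.0249
```

Contact felt at z ≈ 0.2475, which matches the computed seat of 0.2471. I'll build the press up in small steps.

Call:
arm_command --series '[{"grip": 0.8, "turn": 0, "xyz": [0, 0.008, 0.004]}, {"grip": 0.8, "turn": 0, "xyz": [0, 0.006, 0.003]}, {"grip": 0.8, "turn": 0, "xyz": [0, 0, 0]}]'

```text
t: 15.92
tcp_pos: [0.5508, 0.0617, 0.2472]
eef_rot: [-1.572, 0.0, 1.989]
ft_force: [-3.5, -1.2, 5.2]
gripper_width: 0.0251
```

Call:
arm_command --series '[{"grip": 0.8, "turn": 0, "xyz": [0, 0.008, 0.002]}, {"grip": 0.8, "turn": 0, "xyz": [0, 0, 0]}]'

```text
t: 16.08
tcp_pos: [0.5507, 0.0617, 0.2471]
eef_rot: [-1.572, 0.0, 1.989]
ft_force: [-4.8, -2.2, 5.4]
gripper_width: 0.0254
```

Call:
arm_command --series '[{"grip": 0.8, "turn": 0, "xyz": [0, 0.008, 0.008]}, {"grip": 0.8, "turn": 0, "xyz": [0, 0, 0]}, {"grip": 0.8, "turn": 0, "xyz": [0, 0, 0]}]'

```text
t: 16.33
tcp_pos: [0.5507, 0.0617, 0.2471]
eef_rot: [-1.572, 0.0, 1.989]
ft_force: [-3.4, -1.1, 6.9]
gripper_width: 0.0254
```

Call:
arm_command --series '[{"grip": 0.8, "turn": 0, "xyz": [0, 0.008, 0.006]}, {"grip": 0.8, "turn": 0, "xyz": [0, 0, 0]}, {"grip": 0.8, "turn": 0, "xyz": [0, 0, 0]}]'

```text
t: 16.58
tcp_pos: [0.5508, 0.0617, 0.2471]
eef_rot: [-1.573, 0.001, 1.989]
ft_force: [-3.9, -0.8, 7.9]
gripper_width: 0.0252
```

Call:
arm_command --series '[{"grip": 0.8, "turn": 0, "xyz": [0, 0.01, 0.008]}, {"grip": 0.8, "turn": 0, "xyz": [0, 0, 0]}, {"grip": 0.8, "turn": 0, "xyz": [0, 0, 0]}]'

```text
t: 16.83
tcp_pos: [0.5507, 0.0617, 0.247]
eef_rot: [-1.573, 0.001, 1.989]
ft_force: [-3.0, -1.2, 7.6]
gripper_width: 0.0252
```

Call:
arm_command --series '[{"grip": 0.8, "turn": 0, "xyz": [0, 0.015, 0.004]}, {"grip": 0.8, "turn": 0, "xyz": [0, 0, 0]}, {"grip": 0.8, "turn": 0, "xyz": [0, 0, 0]}]'

```text
t: 17.08
tcp_pos: [0.5507, 0.0617, 0.2469]
eef_rot: [-1.573, 0.001, 1.989]
ft_force: [-5.0, -1.7, 10.0]
gripper_width: 0.0246
```

Vertical press is 10.0 N, so I'll hold it for over half a second.

Call:
arm_command --series '[{"grip": 0.8, "turn": 0, "xyz": [0, 0, 0]}, {"grip": 0.8, "turn": 0, "xyz": [0, 0, 0]}, {"grip": 0.8, "turn": 0, "xyz": [0, 0, 0]}]'

```text
t: 17.33
tcp_pos: [0.5507, 0.0617, 0.2469]
eef_rot: [-1.573, 0.001, 1.989]
ft_force: [-5.0, -0.6, 9.9]
gripper_width: 0.0252
```

Call:
arm_command --series '[{"grip": 0.8, "turn": 0, "xyz": [0, 0.005, 0]}, {"grip": 0.8, "turn": 0, "xyz": [0, 0, 0]}, {"grip": 0.8, "turn": 0, "xyz": [0, 0, 0]}, {"grip": 0.8, "turn": 0, "xyz": [0, 0, 0]}, {"grip": 0.8, "turn": 0, "xyz": [0, 0, 0]}, {"grip": 0.8, "turn": 0, "xyz": [0, 0, 0]}]'

```text
t: 17.83
tcp_pos: [0.5507, 0.0617, 0.2469]
eef_rot: [-1.573, 0.001, 1.989]
ft_force: [-5.1, 0.1, 10.9]
gripper_width: 0.0255
```

```bash
python3 -c "
from h import *
for i in range(4): print(state()['ft_force'].round(2)); read_camera('side')
"
```

```text
[-5.06  0.14 10.86]
[-5.11 -0.48 10.37]
[-4.82 -0.63 11.78]
[-4.36 -0.76 10.05]
```

Held for over 0.9 s at 10–11.8 N. I'll unload back to about zero and then release gently.

Call:
arm_command --series '[{"grip": 0.8, "turn": 0, "xyz": [0, -0.015, -0.002]}, {"grip": 0.8, "turn": 0, "xyz": [0, -0.015, -0.002]}, {"grip": 0.8, "turn": 0, "xyz": [0, -0.015, -0.004]}, {"grip": 0.8, "turn": 0, "xyz": [0, 0, 0]}, {"grip": 0.8, "turn": 0, "xyz": [0, 0, 0]}]'

```text
t: 18.45
tcp_pos: [0.5507, 0.0617, 0.2471]
eef_rot: [-1.572, 0.0, 1.989]
ft_force: [-1.4, -1.0, 5.5]
gripper_width: 0.025
```

Call:
arm_command --series '[{"grip": 0.8, "turn": 0, "xyz": [0, -0.015, -0.002]}, {"grip": 0.8, "turn": 0, "xyz": [0, -0.015, -0.002]}, {"grip": 0.8, "turn": 0, "xyz": [0, 0, 0]}, {"grip": 0.8, "turn": 0, "xyz": [0, 0, 0]}]'

```text
t: 18.78
tcp_pos: [0.5508, 0.0617, 0.2473]
eef_rot: [-1.572, 0.0, 1.989]
ft_force: [2.8, -1.9, 1.8]
gripper_width: 0.0251
```

Call:
arm_command --series '[{"grip": 0.7, "turn": 0, "xyz": [0, 0, 0]}, {"grip": 0.68, "turn": 0, "xyz": [0, 0, 0]}, {"grip": 0.66, "turn": 0, "xyz": [0, 0, 0]}, {"grip": 0.62, "turn": 0, "xyz": [0, 0, 0]}, {"grip": 0.5, "turn": 0, "xyz": [0, 0, 0]}, {"grip": 0.3, "turn": 0, "xyz": [0, 0, 0]}, {"grip": 0.1, "turn": 0, "xyz": [0, 0, 0]}, {"grip": 0, "turn": 0, "xyz": [0, 0, 0]}, {"grip": 0, "turn": 0, "xyz": [0, 0, 0]}, {"grip": 0, "turn": 0, "xyz": [0, 0, 0]}]'

```text
t: 19.62
tcp_pos: [0.5501, 0.0616, 0.2472]
eef_rot: [-1.571, -0.0, 1.989]
ft_force: [0.1, -0.1, -0.3]
gripper_width: 0.0854
```

Call:
arm_command --series '[{"grip": 0, "turn": 0, "xyz": [0, 0, 0.3]}, {"grip": 0, "turn": 0, "xyz": [0, 0, 0.6]}, {"grip": 0, "turn": 0, "xyz": [0, 0, 0.8]}, {"grip": 0, "turn": 0, "xyz": [0, 0, 0.8]}, {"grip": 0, "turn": 0, "xyz": [0, -0.5, 0.8]}, {"grip": 0, "turn": 0, "xyz": [0, -0.5, 0.3]}, {"grip": 0, "turn": 0, "xyz": [0, 0, 0]}, {"grip": 0, "turn": 0, "xyz": [0, 0, 0]}, {"grip": 0, "turn": 0, "xyz": [0, 0, 0]}]'

```text
t: 20.37
tcp_pos: [0.4678, 0.0251, 0.2719]
eef_rot: [-1.571, -0.0, 1.989]
ft_force: [0.4, -0.3, 0.7]
gripper_width: 0.0857
```

Run:
```python
from h import *
s=state(); print(s['t'],s['tcp_pos'],s['ft_force'])
im,d=read_camera("side"); im0=cv2.imread("pics/side0.png")
cv2.imwrite("pics/s3.png",cv2.resize(np.hstack([im0[60:230,220:350],im[60:230,220:350]]),None,fx=3,fy=3,interpolation=2))
# pull travel from side view: lip top points right end
W=cloud("side",d); hsv=cv2.cvtColor(im,cv2.COLOR_BGR2HSV); yx=np.array([.9124,.4094])
m=(hsv[...,0]>6)&(hsv[...,0]<28)&(hsv[...,1]>90)&(d>0)&(W[...,2]>.2)&(W[...,2]<.29)&(W[...,0]>.5)&(W[...,0]<.65)&(W[...,1]<.03)&(W[...,1]>-.1)
P=W[m]; print(len(P),P.min(0),P.max(0),np.percentile(P[:,2],[5,50,95]))
T,dt=read_camera("top"); t0=cv2.imread("pics/top0.png"); cv2.imwrite("pics/t3.png",T)
g=cv2.absdiff(T,t0).max(2); g=cv2.medianBlur(g,5)
for n,(x,y,w,h) in dict(tubn=(283,160,55,55),glue=(303,218,20,25),jar=(212,268,20,26),board=(350,255,75,75),footL=(203,235,18,24),footR=(280,205,14,18),mtop=(172,118,40,28)).items(): print(n,g[y:y+h,x:x+w].mean().round(1))
```

```text
20.3667 [0.46784525 0.02509825 0.2719015 ] [ 0.36737695 -0.34286655  0.70349454]
339 [ 0.57962558 -0.05146001  0.22018705] [0.64968014 0.02999061 0.2518322 ] [0.22239162 0.23472187 0.24837814]
tubn 17.4
glue 16.0
jar 16.1
board 18.4
footL 31.4
footR 18.0
mtop 15.5
```

View pics/s3.png

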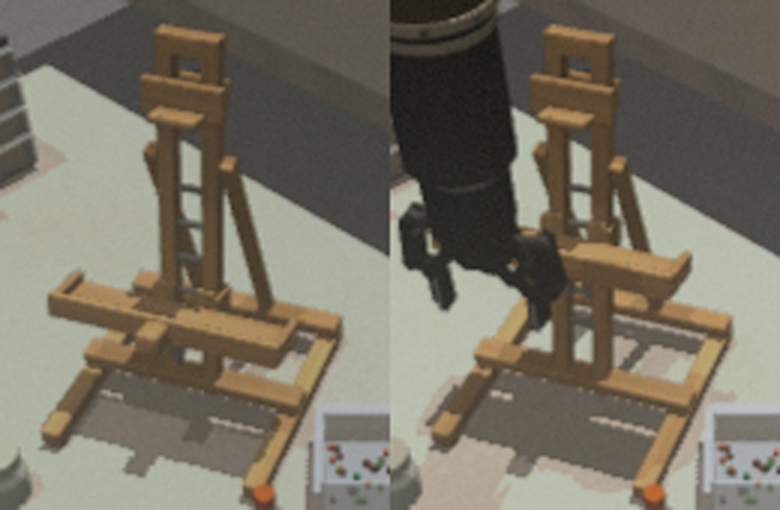

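The tray stays up with its lip top at z ≈ 0.25 m, as expected for the third rung, and the easel's feet and the neighbours are at the same pixels. The gripper is clear, so I'm handing in.

```bash
python3 -c "
from cell import *
print(state()['ft_force']); print(close_job())"
```

```text
[0.19273924 0.35918068 0.64146487]
the job is handed in; nothing more can be done
None
```

The tray now rests on the third rung and is let go, and I handed the job in at about 20.5 s of the 58 s allowed. The hand-in gives no verdict.

- **Lift:** I gripped the pull from above, with the tool turned half round so the wrist camera stayed clear of the clamp. The tray went up the mast to about 0.099 m so the pawl could swing back.
- **Seating:** I lowered it in steps of 0.2 to 1.5 mm and felt contact at TCP height 0.2475 m. The expected seat was 0.2471 m.
- **Press test:** The wrist force read 10 to 11.8 N straight down for about 0.9 s, with about 5 N sideways.
- **Release:** I unloaded to about 2 N, opened the gripper and backed away.

**Last checks:**
- **Tray:** In the side view the tray stays up, with its lip top at about 0.25 m, which fits the third rung.
- **Easel:** Its feet are at the same pixels as at the start, as seen by eye in the side view.
- **Bystanders:** In the top view, image differences were at a uniform 15 to 18 level around the near tub, glue, jar and bead board. I did not check the brush pot, canvas panel or far tub this way. One easel foot read 31, which I put down to the arm or its shadow but did not confirm.
- **Force:** With the gripper clear, the wrist force is below 1 N.

I never saw the pawl's tilt or the force on the rung directly. I inferred both from the lift height, the stiff stop at the expected seat, and the tray holding when pressed and let go.

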